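Pry the push rivet, free the battery module and dock it

TASK

Pry the red rivet pin fully up with the yellow fork tool (never pull the pin or its orange wing with the fingers), lay the tool back on the bench, then lift the blue module straight out of the grey bay and stand it on the green mat. Let go, take it again a quarter turn round, across its thinner dimension, and set it fully down in the white dock, upright and released. Do not drop or tip the module, and leave the bottle, spool and jar where they are.

Things in the scene. Friction and masses are not known exactly. Their poses are not given: they have to be found in the camera images.
- bay: Grey metal bay, fixed. Origin: well centre, on the bench, z up. Well: 1.5 mm play a side, floor at z 6 mm. Walls at +-x (inner faces x +-21.5) bar fingers: +x wall 8 mm thick, 130 high; at -x a solid block 127 high reaching to x -101.5, y +-39.5. Walls at +-y are 8 mm thick (outer faces y +-37.5) and only 70 mm high: the module's top 56 mm is open to fingers along y.
- rivet (a point): Push rivet on the bay's block: point on its axis at the top of its black round collar (radius 24 mm), at x -70, y 0, z 134 mm in the bay's frame, same axes. Two upright black cheeks (18 to 24 mm either side along x, y +-18, 15 mm high) leave between them a channel 36 mm wide along y, open at both y ends: the fork's way in under the pin's head.
- pin_head (a point): Centre of the top of the rivet's red centre pin. Head: disc 28 mm across, 6 mm thick, on a 9 mm stem. Pin down: head top at z = 149 mm, flush with the cheeks, the head's underside at z = 143 mm, leaving a 9 mm gap over the collar for the fork.
- pin (a joint): Height of the rivet pin: 0 pressed home (wing spread over the module), 0.014 m fully pried up. A stiff slide: takes about 4 N to move and stays where it is left.
- wing_tip (a point): End of the rivet's orange wing (18 mm wide, 4 mm thick, underside at z = 128.5 mm), pointing to the bay's +x. It is geared to the pin: with the pin down it overhangs the module's top edge by 8 mm and keeps the module in; every mm of pin lift draws it back 1 mm, so it is clear of the module from about 10 mm of lift.
- wing: The same orange wing as a part; origin at its tip, underside.
- pry_tool: Pry tool, 140 mm long, 0.12 kg, lying on the bench, loose. Origin: underside, middle of the handle; x towards the fork, z up. Yellow handle x -45 to 45 mm, 20 mm wide (y), 34 mm tall. Steel fork blade x 41 to 95 mm, 30 mm wide, 4 mm thick (z 0 to 4 mm), with a slot 16 mm wide open at the tip, from x = 63 to 95 mm.
- module: Blue battery module, upright block 40 (x) by 56 (y) by 120 mm (z), about 0.35 kg, starting in the bay's well with the bay's yaw. Origin: centre of its underside. A half turn about z makes no difference.
- dock: White dock, fixed. Origin: centre, on the bench. Pocket 46 (x) by 62 mm (y), 3 mm play a side, floor 6 mm up; takes the module with its x along the dock's x, either way round. Cheeks at +-y (10 mm thick, outer faces y +-41) rise to 136 mm, above the module's top, so it cannot be held across y there; at +-x only lips 30 mm high, outer faces x +-31.
- dock_floor (a point): Centre of the dock's pocket floor, where the module's underside ends up.
- mat: Green mat 120 by 120 mm, 3 mm thick, fixed on the bench. Origin: centre of its underside, z up.
- bottle: White bottle with red cap, 52 mm across, 160 mm tall, standing beside one y side of the rivet (left or right). Origin: centre of its underside. Leave alone.
- spool: Solder spool, 56 mm across, 42 mm tall, standing beside the rivet's other y side. Origin: centre of its underside. Leave alone.
- jar: Amber jar, 56 mm across, 75 mm tall, standing on the dock's +x side. Origin: centre of its underside. Leave alone.

How it is judged:
On the way, in this order (a step that is already met when the one before it is completed fails the run):
1. the rivet pin is pried up (at least 11 mm) while the module is still in the bay (value of joint pin above 0.011 m and z of module in the frame of bay below 0.02 m), for 0.2 s.
2. the module stands upright on the green mat, let go (z of module in the frame of mat between 0 and 0.008 m and horizontal distance between module and mat below 0.06 m and angle between module's own z axis and vertical below 0.1 rad and contact force between the fingers and module below 0.2 N), for 0.2 s.
At the end, for the whole second after the job is handed in: Module upright (4 deg), released, at rest on the dock floor (4 mm in height, 8 mm sideways, x along the dock's x either way round); pin still up (over 9 mm); pry tool flat on the bench (underside within 12 mm), at rest; bottle, spool, jar within 15 mm of their starts (horizontal distance between module and dock_floor below 0.008 m and z of module in the frame of dock_floor between -0.004 and 0.004 m and angle between the x axis of module and the x axis of dock, either way round below 0.25 rad and angle between module's own z axis and vertical below 0.07 rad and linear speed of each of module, pry_tool below 0.02 m/s and value of joint pin above 0.009 m and height (world z) of pry_tool below 0.012 m and angle between pry_tool's own z axis and vertical below 0.2 rad); the robot touches nothing.
It fails at once if the fingers move the pin or its wing (contact force between the fingers and pin above 0.5 N or contact force between the fingers and wing above 0.5 N).
It fails at once if the module is tipped by more than 35 degrees (angle between module's own z axis and vertical above 0.6 rad).
It fails at once if the module is dropped (falls free faster than 0.6 m/s, some 20 mm) (linear speed of module above 0.6 m/s and contact force between the fingers and module below 0.1 N).
It fails at once if the bottle, spool or jar is moved by more than 15 mm (distance of any of bottle, spool, jar from where it was at the start of the episode above 0.015 m).
It also fails if it takes over 72 s, if anything falls off the work surface, if the arm or the gripper's body presses on something with over 40 N, if the wrist force passes 120 N, or if a joint passes its speed limit or range.

ROBOT

A 7-joint arm with a two-finger parallel gripper is mounted at the origin on the work surface. World frame = base frame: x ahead of the robot, y to its left, z up, the work surface at z = 0. Lengths are in m, angles in rad, forces in N, time in s.
With the tool pointing down it reaches from about 0.4 to 0.85 m from the base axis. Payload 10.4 kg.
Tool frame: the origin (TCP) lies on the centre line of the jaws, within the pads' length; the fingertips stand 11 mm ahead of it and the grasp point (between the pads) lies 8 mm behind it; z points along the fingers, y is the line along which they close (so a half turn about z gives the same grasp; the last joint's range is limited). The gripper opens to 87 mm and grips with 3 to 60 N. Pads are 19 mm wide; open, the fingers measure 117 mm over their backs; the gripper's body (75 mm by 190 mm) begins 51 mm behind the grasp point.
Start: joints at [1.222, 0.332, -0.065, 1.46, 0.022, 1.35, -0.088], TCP at [0.2, -0.592, 0.234] pointing down, gripper open.
Joint ranges: [-2.6, 2.6], [-0.5, 2.12], [-1.47, 1.34], [0.16, 2.42], [-1.27, 4.41], [0.06, 2.06], [-2.6, 2.6]. Speed limits (rad/s): [2.22, 2.22, 2.79, 2.79, 3.14, 3.14, 3.14].

INTERFACE

Orientations are given as a unit quaternion [x, y, z, w].
In Python, from bench import r gives the robot as it stands.
- The arm moves only by the shell command python3 -m pendant 'ROWS' [OPENING] [FORCE]. ROWS is JSON, a list of rows, each a list of 4 numbers: the shift along the tool's x, y, z in m, then the turn about the tool's z in rad. A call has 1 to 8 rows; each row shifts and turns the commanded pose from where the row before left it, along the tool's axes as they then stand; what a row does not reach is not made up. A row lasts 1/12 s, in which the tool goes at most 41.7 mm and 7.16 degrees, less where a joint would pass 70% of its speed; a pose out of reach is approached as far as the arm can. A call with a gripper value outside its range is refused whole. OPENING is the opening, from 0 (shut) to 1 (fully open), set as the call begins (- or left out, the last holds). The fingers move at their own pace and stop on an object; FORCE is the grip in N (left out, the last holds). Time passes only in rows, so rows that do not move let the fingers close. It gives the time, the measured TCP pose, the force, the opening and the grip force at its end, in the units of the state.
- r.read_state(): the state, without advancing time (a new reading comes with each control period).
- r.camera(name): name is "scene" or "top" or "wrist"; returns a dict with "img" (384x512x3 uint8, red, green, blue), "camera_matrix" (3x3 intrinsics, pixels), "xyz" and "attitude" of the camera in the world. Camera axes: x right, y down, z forward; pixel columns grow to the right and rows downward; lengths in m; the calibration is good to about 2 mm. A picture is of the moment at which its call begins. There is no depth.
- r.close_job(): hands the job in; it is judged then, once.
Trained networks look in the newest picture that a camera, given by its name, has taken for a name from the list of things; names that differ only in an ending like _2 or _b are one class to them, and where a whole thing is asked for, a point or a joint stands for the part that bears it (a point fixed in the world has none). Each returns a list of dicts, best first, with "score" (0 to 1); they miss things now and then, are a little off and sometimes report something else, mostly with a low value. They report only what shows in the picture. A call takes as long as a camera call.
- r.outline_of(thing, camera): "mask" (384x512 bool, what is visible of it) and "bbox" ([centre column, centre row, width, height] in pixels, round what is visible of it).
The state is a dict: "time": time; "joint_positions": joint angles; "joint_vel": joint speeds; "joint_torque": joint torques, N m; "ee_pos": TCP position; "eef_rot": TCP orientation; "ft_force": force on the tool from outside, world axes, zero at the start; "torque": the same for the moment, N m; "width": finger opening in m; "grip_force": force on a finger pad.
Only numpy, scipy, OpenCV 4.12 (cv2) and the standard library are available. Lean on these libraries where they do the work, as an engineer would, in place of code of your own. Each camera call takes 0.05 s, during which the arm holds its last target. There are 200 camera calls.

## Working session

There is one attempt and no reset: what is moved stays moved. The work goes in short steps, Python scripts to look and compute and a shell command to move; the robot and the scene stay as the last step left them, time stands still between calls to the robot, and variables do not carry over. Pictures are saved under pics/ and viewed, at most 13 in all, crops included, and the job is handed in when it is done.

```bash
mkdir -p pics; ls
python3 - <<'E'
from bench import r
import cv2,numpy as np
s=r.read_state(); print({k:np.round(v,3).tolist() for k,v in s.items()})
ims=[]
for c in("scene","top"):
    d=r.camera(c); print(c,np.round(d["camera_matrix"],1).tolist(),np.round(d["xyz"],3),np.round(d["attitude"],4).tolist())
    ims.append(d["img"])
    cv2.imwrite(f"pics/{c}0.png",cv2.resize(d["img"][:,:,::-1],(768,576)))
    for t in["bay","rivet","pin_head","wing","pry_tool","module","dock","mat","bottle","spool","jar"]:
        for o in r.outline_of(t,c)[:2]: print(t,round(o["score"],2),np.round(o["bbox"],0).tolist(),end="; ")
        print()
E
```

```text
pics
{'time': 0.0, 'joint_positions': [1.222, 0.333, -0.065, 1.461, 0.022, 1.35, -0.088], 'joint_vel': [-0.0, 0.001, -0.002, -0.001, 0.001, -0.0, -0.0], 'joint_torque': [0.0, -62.325, 0.025, -38.989, -0.061, 0.04, 0.0], 'ee_pos': [0.2, -0.592, 0.233], 'eef_rot': [0.987, 0.162, -0.0, -0.001], 'ft_force': [-0.278, -0.751, -0.079], 'torque': [-0.026, 0.015, -0.035], 'grip_force': 0.0, 'width': 0.087}
scene [[463.2, 0.0, 255.8], [0.0, 463.2, 194.2], [0.0, 0.0, 1.0]] [ 1.4   -0.385  1.36 ] [0.7955, 0.5197, -0.1683, -0.2623]
bay 0.96 [174.0, 212.0, 29.0, 55.0]; 
rivet 0.91 [172.0, 213.0, 34.0, 53.0]; rivet 0.23 [171.0, 187.0, 9.0, 10.0]; 
pin_head 0.49 [171.0, 187.0, 15.0, 9.0]; pin_head 0.28 [331.0, 164.0, 30.0, 42.0]; 
wing 0.44 [171.0, 201.0, 0.0, 10.0]; 
pry_tool 0.78 [248.0, 192.0, 24.0, 31.0]; 
module 0.67 [172.0, 209.0, 23.0, 12.0]; 
dock 0.94 [330.0, 163.0, 28.0, 44.0]; dock 0.53 [175.0, 212.0, 27.0, 63.0]; 
mat 0.96 [273.0, 230.0, 38.0, 34.0]; 
bottle 0.72 [212.0, 197.0, 18.0, 34.0]; 
spool 0.78 [135.0, 214.0, 16.0, 18.0]; spool 0.22 [337.0, 192.0, 20.0, 22.0]; 
jar 0.82 [335.0, 193.0, 19.0, 25.0]; 
top [[407.8, 0.0, 255.0], [0.0, 407.8, 186.8], [0.0, 0.0, 1.0]] [ 0.452 -0.004  1.357] [-0.6968, 0.7157, -0.0342, 0.0329]
bay 0.71 [342.0, 210.0, 38.0, 50.0]; 
rivet 0.93 [340.0, 213.0, 43.0, 44.0]; 
pin_head 0.61 [346.0, 223.0, 9.0, 12.0]; 
wing 0.59 [346.0, 211.0, 7.0, 12.0]; 
pry_tool 0.63 [252.0, 217.0, 17.0, 41.0]; 
module 0.5 [345.0, 199.0, 24.0, 17.0]; 
dock 0.91 [153.0, 209.0, 40.0, 29.0]; 
mat 0.78 [245.0, 166.0, 40.0, 41.0]; 
bottle 0.62 [298.0, 214.0, 18.0, 16.0]; 
spool 0.54 [376.0, 234.0, 19.0, 17.0]; spool 0.27 [243.0, 168.0, 41.0, 38.0]; 
jar 0.68 [168.0, 176.0, 16.0, 20.0];
```

View pics/top0.png

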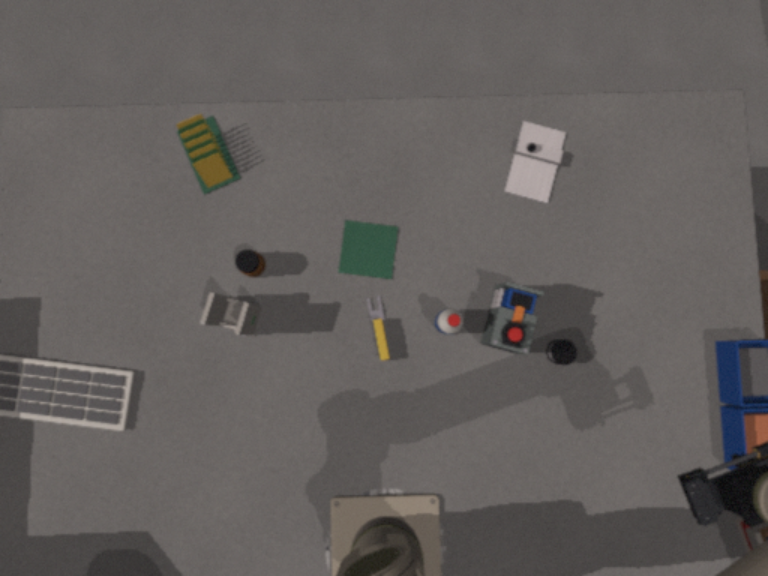

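```bash
cat > h.py <<'E'
from bench import r
import cv2,numpy as np
from scipy.spatial.transform import Rotation as R
def ray(d,uv,z):
    uv=np.atleast_2d(uv).astype(float);K=d["camera_matrix"]
    p=np.c_[(uv[:,0]-K[0,2])/K[0,0],(uv[:,1]-K[1,2])/K[1,1],np.ones(len(uv))]@R.from_quat(d["attitude"]).as_matrix().T
    return (d["xyz"]+p*((z-d["xyz"][2])/p[:,2])[:,None])[:,:2]
def proj(d,P):
    P=np.atleast_2d(P);q=(P-d["xyz"])@R.from_quat(d["attitude"]).as_matrix();K=d["camera_matrix"]
    return q[:,:2]/q[:,2:]*[K[0,0],K[1,1]]+[K[0,2],K[1,2]]
def rect(d,mask,z):
    c,_=cv2.findContours(mask.astype(np.uint8),0,1);c=max(c,key=cv2.contourArea)[:,0]
    q=(ray(d,c,z)*1000).astype(np.float32)
    (cx,cy),(w,h),a=cv2.minAreaRect(q);return np.round([cx,cy,w,h,a],1)
E
python3 - <<'E'
from h import *
d=r.camera("top")
for t,z in [("module",.126),("dock",.136),("mat",.003),("pry_tool",.034),("jar",.075),("bottle",.16),("spool",.042),("wing",.1325),("pin_head",.149),("bay",.13)]:
    for o in r.outline_of(t,"top")[:1]: print(t,o["score"],rect(d,o["mask"],z))
cv2.imwrite("pics/topz.png",cv2.resize(d["img"][150:260,120:400,::-1],(784,308),interpolation=2))
E
```

```text
module 0.79 [ 520.4 -280.7   64.9   37.6   76.3]
dock 0.59 [508.8 295.6 113.3  66.7  72. ]
mat 0.92 [652.7  22.3 121.4 125.9  82.1]
pry_tool 0.72 [473.6   1.7 133.5  28.6   9.8]
jar 0.66 [619.4 270.4  65.8  53.4  44.2]
spool 0.54 [ 414.7 -386.8   61.1   50.9   88.5]
wing 0.53 [ 417.3 -358.8   53.7   47.6   86.8]
pin_head 0.63 [ 453.8 -265.9   20.8   20.6   88.5]
bay 0.81 [ 488.8 -265.2  101.2  136.8   74.6]
```

The top view shows the bay at about (515,320), with the pin towards the robot and the module beyond it. The tool is at (379,330) with its fork up-image (+x). The bottle, at (450,321), is on the bay's +y side and the spool, at (562,352), on its -y side. The dock is at (225,313), the jar at (250,262) and the mat at (369,250). So the fork goes in from the spool side. I'll go above the bay first and look from there, then the tool.

```bash
cat >> h.py <<'E'
def go(x,y,z,phi):
    s=r.read_state();M=R.from_quat(s["eef_rot"]).as_matrix();p=np.array(s["ee_pos"])
    f=np.degrees(np.arctan2(M[1,0],M[0,0]))
    sh=lambda a:np.array([[np.cos(a),np.sin(a)],[np.sin(a),-np.cos(a)]])@(np.array([x,y])-p[:2])*1000
    print("t",round(s["time"],2),"pos",np.round(p*1000,1),"phi",round(f,2),"| turn",round(np.radians(f-phi),4),"shift before turn",np.round(sh(np.radians(f)),1),"after",np.round(sh(np.radians(phi)),1),"dz",round((p[2]-z)*1000,1))
E
python3 - <<'E'
from h import *
go(.44,-.29,.40,0)
d=r.camera("wrist");M=R.from_quat(r.read_state()["eef_rot"]).as_matrix()
print("cam in tool",M.T@(d["xyz"]-r.read_state()["ee_pos"]),M.T@R.from_quat(d["attitude"]).as_matrix(),d["camera_matrix"])
E
```

```text
t 1.75 pos [ 200.  -592.1  233.6] phi 18.67 | turn 0.3258 shift before turn [ 324.1 -209.5] after [ 240.  -302.1] dz -166.4
cam in tool [ 0.07411169  0.00113881 -0.15175225] [[ 9.55171526e-04 -9.61992426e-01 -2.73074459e-01]
 [ 9.99999521e-01  8.60702293e-04  4.65741038e-04]
 [-2.13003537e-04 -2.73074773e-01  9.61992787e-01]] [[330.57119622   0.         257.65702921]
 [  0.         330.57119622 191.91660178]
 [  0.           0.           1.        ]]
```

```bash
python3 -m pendant '[[0.03,-0.02,-0.035,0],[0.036,-0.024,-0.035,0],[0.036,-0.024,-0.035,0],[0.036,-0.024,-0.035,0],[0.036,-0.024,-0.02,0],[0.036,-0.024,0,0],[0.036,-0.024,0,0],[0.036,-0.024,0,0]]'; python3 -m pendant '[[0.03,-0.02,0,0],[0.01,-0.006,0,0],[0,0,0,0],[0,0,0,0]]'
python3 - <<'E'
from h import *
go(.46,0,.25,10)
d=r.camera("wrist");print(d["xyz"])
cv2.imwrite("pics/w1.png",cv2.resize(d["img"][:,:,::-1],(768,576)))
for t,z in [("module",.126),("spool",.042),("wing",.1325),("pin_head",.149),("bay",.13),("bottle",.16)]:
    for o in r.outline_of(t,"wrist")[:1]: print(t,o["score"],np.round(o["bbox"]),rect(d,o["mask"],z))
E
```

```text
time: 2.47
ee_pos: [0.378, -0.3609, 0.3593]
eef_rot: [0.987, 0.162, 0.0, 0.001]
ft_force: [-0.3, -0.5, -0.1]
width: 0.087
grip_force: 0.0
time: 2.8
ee_pos: [0.4066, -0.3253, 0.3588]
eef_rot: [0.987, 0.163, -0.0, 0.0]
ft_force: [-0.3, -0.4, 0.7]
width: 0.0872
grip_force: 0.0
t 2.8 pos [ 406.6 -325.3  358.8] phi 18.72 | turn 0.1521 shift before turn [ 154.9 -291. ] after [ 109.1 -311.1] dz 108.8
[ 0.47717494 -0.3024913   0.51050556]
module 0.7 [259.  57.  58.  61.] [ 519.2 -287.2   56.    41.2   74.1]
spool 0.64 [304. 162.  39.  44.] [ 415.  -391.4   58.5   54.8   20. ]
wing 0.66 [239.  78.  31.  36.] [ 491.3 -279.    18.6   34.7   72.7]
pin_head 0.89 [222. 108.  28.  23.] [ 453.3 -267.5   24.7   25.6   18.8]
bay 0.62 [239.  80. 124. 146.] [ 485.3 -277.2   78.8  131.    73.3]
bottle 0.93 [133.  50.  72.  51.] [ 482.  -173.4   76.4   42.9   82. ]
```

View pics/w1.png

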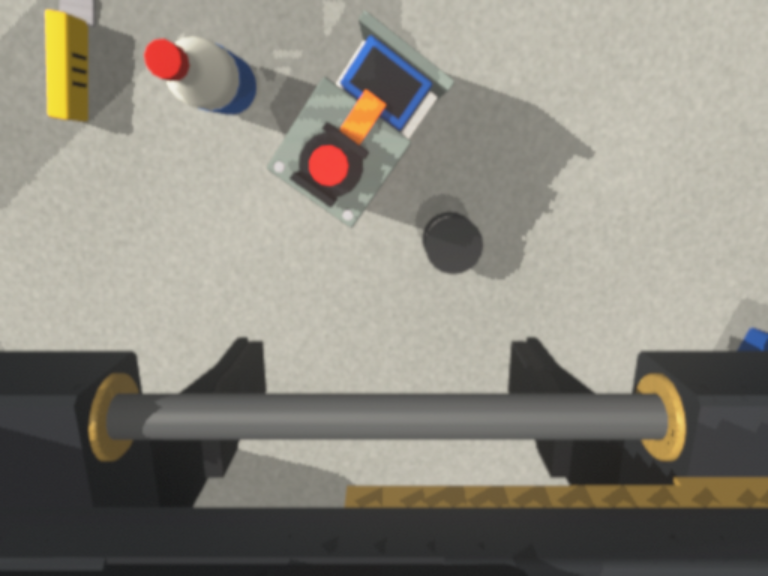

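Pin at (328,165), wing at (363,115) and module at (387,83) in this view put the bay yaw at about -16.5°. Next is the tool.

```bash
python3 -m pendant '[[0.01,-0.03,0,0.076],[0.01,-0.036,0,0.076],[0.011,-0.039,0.01,0],[0.011,-0.039,0.02,0],[0.011,-0.038,0.025,0],[0.011,-0.038,0.025,0],[0.011,-0.038,0.025,0],[0.01,-0.033,0.025,0]]'; python3 -m pendant '[[0,-0.02,0.02,0],[0,0,0,0],[0,0,0,0]]'
python3 - <<'E'
from h import *
go(.46,0,.02,10)
d=r.camera("wrist")
cv2.imwrite("pics/w2.png",cv2.resize(d["img"][:,:,::-1],(768,576)))
h=cv2.cvtColor(d["img"],cv2.COLOR_RGB2HSV)
for t,z in [("pry_tool",.034)]:
    for o in r.outline_of(t,"wrist")[:1]:
        print(t,o["score"],np.round(o["bbox"]),rect(d,o["mask"],z))
        y=o["mask"]&(h[...,1]>120)&(h[...,0]>18)&(h[...,0]<35); print(rect(d,y,.034),rect(d,y,0))
        y2=y&(h[...,2]>180); print(rect(d,y2,.034)); y3=o["mask"]&(h[...,1]<60);print("blade",rect(d,y3,.004))
E
```

```text
time: 3.82
ee_pos: [0.4306, -0.0387, 0.2386]
eef_rot: [0.996, 0.087, 0.001, 0.0]
ft_force: [0.5, 0.1, 0.4]
width: 0.0874
grip_force: 0.0
time: 4.07
ee_pos: [0.4266, -0.0201, 0.2184]
eef_rot: [0.996, 0.088, -0.001, 0.0]
ft_force: [0.3, -0.3, 0.1]
width: 0.0869
grip_force: 0.0
t 4.07 pos [426.6 -20.1 218.4] phi 10.06 | turn 0.0011 shift before turn [ 36.4 -13.9] after [ 36.4 -14. ] dz 198.4
pry_tool 0.77 [245. 121.  30. 140.] [473.1   0.  135.4  27.2   8.8]
[449.6  -3.4  87.7  20.2   9.9] [444.5  -2.9  96.5  22.2   9.9]
[449.5  -2.9  87.7  19.1   9.9]
blade [516.5   7.9  54.7  29.6   8.8]
```

View pics/w2.png

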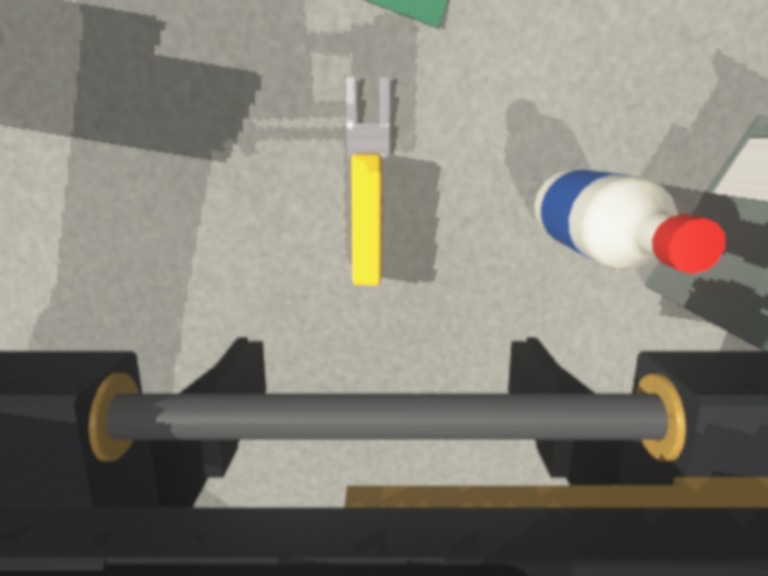

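The handle runs from (366,155) to (366,285) in the picture, clear of everything. Its centre is about (448.5, -3.2) mm, yaw 9.9°. Descending and gripping.

```bash
python3 -m pendant '[[0.008,-0.005,0.025,0],[0.0085,-0.004,0.03,0],[0.008,-0.0038,0.03,0],[0,0,0.03,0],[0,0,0.03,0],[0,0,0.025,0],[0,0,0.018,0],[0,0,0.01,0]]'; python3 -m pendant '[[0,0,0,0],[0,0,0,0]]'
python3 - <<'E'
from h import *
go(.4485,-.0032,.02,9.9)
E
```

```text
time: 4.83
ee_pos: [0.4488, -0.0052, 0.0195]
eef_rot: [0.996, 0.086, -0.001, -0.0]
ft_force: [-0.6, -0.2, 0.3]
width: 0.0867
grip_force: 0.0
time: 5.0
ee_pos: [0.4498, -0.0043, 0.0217]
eef_rot: [0.996, 0.086, 0.0, 0.0]
ft_force: [-0.2, 0.2, 0.9]
width: 0.0869
grip_force: 0.0
t 5.0 pos [449.8  -4.3  21.7] phi 9.89 | turn -0.0002 shift before turn [-1.1 -1.3] after [-1.1 -1.3] dz 1.7
```

```bash
python3 -m pendant '[[-0.001,-0.001,0,0],[0,0,0,0],[0,0,0,0],[0,0,0,0],[0,0,0,0],[0,0,0,0],[0,0,0,0]]' 0 45; python3 -m pendant '[[0,0,0,0],[0,0,-0.01,0],[0,0,-0.03,0],[0,0,-0.04,0],[0,0,-0.04,0],[0,0,-0.04,0],[0,0,-0.03,0],[0,0,0,0]]'
python3 - <<'E'
from h import *
go(.44,-.2,.21,10)
E
```

```text
time: 5.58
ee_pos: [0.448, -0.0029, 0.0211]
eef_rot: [0.996, 0.087, 0.0, 0.0]
ft_force: [0.3, -0.5, 0.2]
width: 0.0486
grip_force: 0.0
time: 6.25
ee_pos: [0.4507, -0.0023, 0.2179]
eef_rot: [0.996, 0.087, 0.005, 0.001]
ft_force: [0.9, 0.3, 0.1]
width: 0.002
grip_force: 0.0
t 6.25 pos [450.7  -2.3 217.9] phi 9.99 | turn -0.0001 shift before turn [-44.8 192.8] after [-44.9 192.8] dz 7.9
```

The fingers are slow (about 65 mm/s) and I lifted before they had closed. Reopening and checking that the tool hasn't moved.

```bash
python3 -m pendant '[[-0.02,0,0,0],[0,0,0,0],[0,0,0,0],[0,0,0,0],[0,0,0,0],[0,0,0,0],[0,0,0,0],[0,0,0,0]]' 0.6
python3 - <<'E'
from h import *
d=r.camera("wrist")
h=cv2.cvtColor(d["img"],cv2.COLOR_RGB2HSV)
for o in r.outline_of("pry_tool","wrist")[:1]:
        y=o["mask"]&(h[...,1]>120)&(h[...,0]>18)&(h[...,0]<35); print(o["score"],rect(d,y,.034))
        y3=o["mask"]&(h[...,1]<60);print("blade",rect(d,y3,.004))
go(.4485,-.0032,.02,9.9)
E
```

```text
time: 6.92
ee_pos: [0.4284, -0.0062, 0.2109]
eef_rot: [0.996, 0.087, -0.0, -0.0]
ft_force: [0.3, -0.3, 0.8]
width: 0.0466
grip_force: 0.0
0.79 [449.9  -2.9  88.5  19.8   9.3]
blade [516.3   8.2  53.6  29.9   9.3]
t 7.02 pos [428.3  -6.2 210.9] phi 9.97 | turn 0.0012 shift before turn [20.4  0.5] after [20.4  0.5] dz 190.9
```

```bash
python3 -m pendant '[[0.01,0,0.03,0],[0.01,0,0.038,0],[0,0,0.038,0],[0,0,0.038,0],[0,0,0.03,0],[0,0,0.016,0],[0,0,0,0]]'; python3 -m pendant '[[0,0,0,0],[0,0,0,0],[0,0,0,0],[0,0,0,0],[0,0,0,0],[0,0,0,0],[0,0,0,0],[0,0,0,0]]' 0 45; python3 -m pendant '[[0,0,0,0],[0,0,0,0]]'
```

```text
time: 7.6
ee_pos: [0.4454, -0.0026, 0.0177]
eef_rot: [0.996, 0.087, -0.003, -0.001]
ft_force: [-0.9, 0.3, -0.6]
width: 0.0517
grip_force: 0.0
time: 8.27
ee_pos: [0.4484, -0.003, 0.0216]
eef_rot: [0.996, 0.087, 0.0, 0.0]
ft_force: [-1.7, -1.2, 7.1]
width: 0.0199
grip_force: 45.0
time: 8.43
ee_pos: [0.4484, -0.003, 0.0216]
eef_rot: [0.996, 0.087, 0.0, 0.0]
ft_force: [-1.6, 0.1, 6.6]
width: 0.0197
grip_force: 45.0
```

Gripped. Lift, turn to the fork heading (73.5°), and go to the pre-insertion spot over the spool.

```bash
python3 -m pendant '[[0,0,-0.01,0],[0,0,-0.03,0],[0,0,-0.04,0],[0,0,-0.04,0],[0,0,-0.04,0],[0,0,-0.04,-0.11],[0,0,-0.02,-0.111],[0,0,0,-0.111]]'; python3 -m pendant '[[0,0,0,-0.111],[0,0,0,-0.111],[0,0,0,-0.111],[0,0,0,-0.111],[0,0,0,-0.111],[0,0,0,-0.111],[0,0,0,-0.111],[-0.02,0.004,0,0]]'; python3 -m pendant '[[-0.036,0.0076,0,0],[-0.036,0.0076,0,0],[-0.036,0.0076,0,0],[-0.036,0.0076,0,0],[-0.036,0.0076,0,0],[-0.036,0.0076,0,0],[-0.036,0.0076,0,0],[-0.036,0.0076,0,0]]';python3 -m pendant '[[-0.036,0.0076,0,0],[-0.036,0.0076,0,0],[0,0,0,0],[0,0,0,0]]'
python3 - <<'E'
from h import *
go(.4164,-.3921,.158,73.5)
E
```

```text
time: 9.1
ee_pos: [0.4499, -0.0024, 0.2465]
eef_rot: [0.967, 0.253, 0.004, 0.002]
ft_force: [0.9, 0.1, -1.3]
width: 0.0199
grip_force: 45.0
time: 9.77
ee_pos: [0.4461, -0.0196, 0.2417]
eef_rot: [0.797, 0.603, 0.001, -0.0]
ft_force: [0.4, 0.7, -0.8]
width: 0.0198
grip_force: 45.0
time: 10.43
ee_pos: [0.422, -0.318, 0.2417]
eef_rot: [0.801, 0.599, 0.0, 0.0]
ft_force: [0.7, -0.3, -0.4]
width: 0.0197
grip_force: 45.0
time: 10.77
ee_pos: [0.4156, -0.3916, 0.2408]
eef_rot: [0.802, 0.597, 0.0, -0.001]
ft_force: [0.8, 0.9, -2.2]
width: 0.0198
grip_force: 45.0
t 10.77 pos [ 415.6 -391.6  240.8] phi 73.31 | turn -0.0033 shift before turn [-0.3  0.9] after [-0.3  0.9] dz 82.8
```

```bash
python3 -m pendant '[[0,0.001,0.02,0],[0,0,0.03,0],[0,0,0.025,-0.003],[0,0,0.007,0],[0,0,0,0],[0,0,0,0]]'
python3 - <<'E'
from h import *
go(.4323,-.3385,.158,73.5)
d=r.camera("wrist")
h=cv2.cvtColor(d["img"],cv2.COLOR_RGB2HSV)
for t,z in [("module",.126),("wing",.1325),("pin_head",.149),("bay",.13),("pry_tool",.140)]:
    for o in r.outline_of(t,"wrist")[:1]: print(t,o["score"],np.round(o["bbox"]),rect(d,o["mask"],z))
    if t=="pry_tool":
        y3=o["mask"]&(h[...,1]<60);print("blade",rect(d,y3,.140))
m=((h[...,0]<5)|(h[...,0]>174))&(h[...,1]>150);m[:, :]&=True
n,l,s,c=cv2.connectedComponentsWithStats(m.astype(np.uint8));
for i in range(1,n):
    if s[i,4]>150: print("red",s[i],ray(d,c[i],.149)*1000)
s=r.read_state();a=np.radians(73.4);u=np.array([np.cos(a),np.sin(a)])
cv2.imwrite("pics/w3.png",cv2.resize(d["img"][:,:,::-1],(768,576)))
E
```

```text
time: 11.27
ee_pos: [0.4183, -0.3898, 0.1604]
eef_rot: [0.8, 0.6, 0.0, 0.0]
ft_force: [-0.6, 0.2, -0.6]
width: 0.0194
grip_force: 45.0
t 11.27 pos [ 418.3 -389.8  160.4] phi 73.72 | turn 0.0039 shift before turn [53.1 -1. ] after [53.1 -1.2] dz 2.4
module 0.67 [390.  31.  86.  59.] [ 512.3 -306.4   29.1   41.3   73.8]
wing 0.66 [338.   4.  67.   7.] [ 489.9 -287.6    2.2   32.1   73.8]
pin_head 0.61 [257.   4.  35.   6.] [ 448.9 -280.2    2.4   14.5   73.8]
bay 0.74 [324.  42. 262.  85.] [ 477.4 -302.4   38.8  130.7   73.8]
pry_tool 0.6 [257. 186.  66. 273.] [ 429.2 -352.1  112.1   30.6   73.8]
blade [ 437.2 -324.6   54.9   30.6   73.8]
red [237   0  35   7 171] [[ 448.70032033 -279.78373074]]
```

View pics/w3.png

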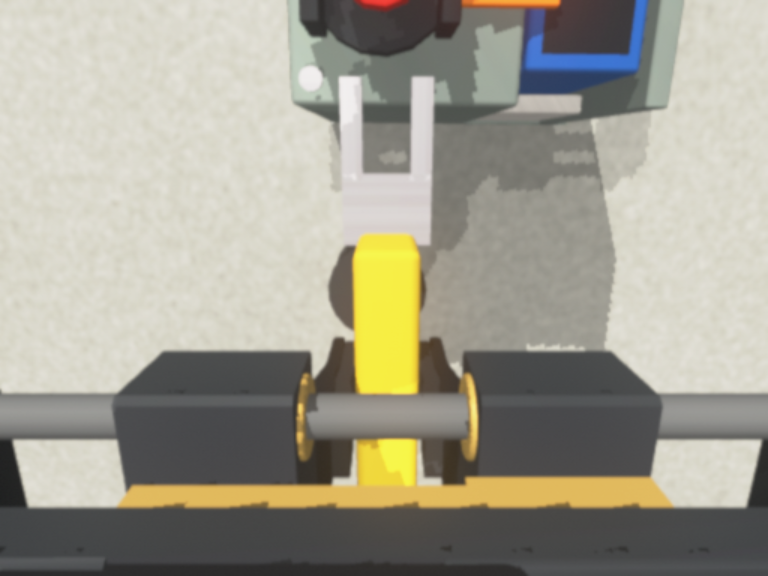

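The view shows the fork centred at column 386 and the pin and collar at about 382, so the fork is about 1.3 mm off sideways. The edges are parallel. Correct sideways, lower 2.4 mm, insert.

```bash
python3 -m pendant '[[0,-0.0013,0.0024,0],[0,0,0,0],[0.006,0,0,0],[0.006,0,0,0],[0.006,0,0,0],[0.006,0,0,0],[0,0,0,0],[0,0,0,0]]'
python3 - <<'E'
from h import *
go(.4323,-.3385,.158,73.7)
d=r.camera("wrist")
cv2.imwrite("pics/w4.png",cv2.resize(d["img"][0:190,150:370,::-1],(660,570)))
E
```

```text
time: 12.23
ee_pos: [0.4235, -0.3663, 0.1568]
eef_rot: [0.8, 0.6, 0.0, 0.0]
ft_force: [0.2, 0.5, -1.4]
width: 0.0197
grip_force: 45.0
t 12.23 pos [ 423.5 -366.3  156.8] phi 73.73 | turn 0.0005 shift before turn [29.2  0.6] after [29.2  0.6] dz -1.2
```

View pics/w4.png

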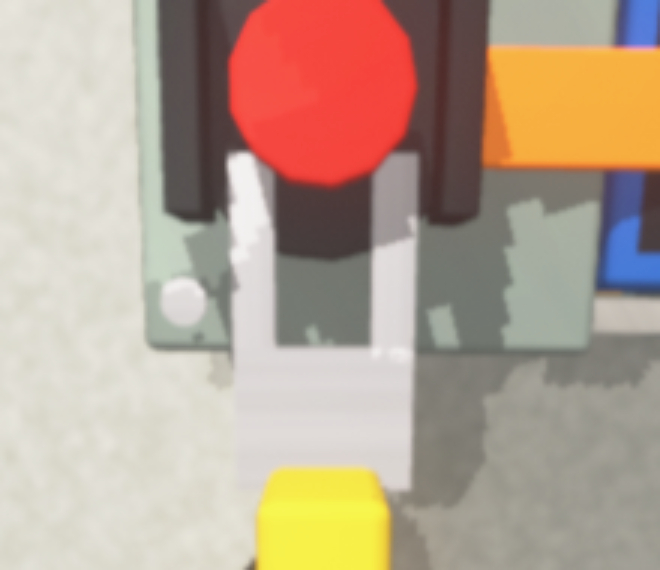

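The fork (cols 228–419) is centred under the head (229–416) and inside the cheeks. Push in the rest and lift.

```bash
python3 -m pendant '[[0.003,0,-0.001,0],[0.006,0,0,0],[0.006,0,0,0],[0.006,0,0,0],[0.006,0,0,0],[0.002,0,0,0],[0,0,0,0],[0,0,0,0]]' && python3 -m pendant '[[0,0,-0.002,0],[0,0,-0.002,0],[0,0,-0.002,0],[0,0,-0.002,0],[0,0,-0.002,0],[0,0,0,0]]'
python3 - <<'E'
from h import *
go(.4323,-.3385,.158,73.7)
E
```

```text
time: 12.95
ee_pos: [0.4313, -0.339, 0.1577]
eef_rot: [0.8, 0.6, -0.0, 0.0]
ft_force: [-0.0, 0.4, -1.6]
width: 0.0196
grip_force: 45.0
time: 13.45
ee_pos: [0.4312, -0.3392, 0.1679]
eef_rot: [0.8, 0.599, -0.0, 0.0]
ft_force: [-0.1, -0.9, -3.9]
width: 0.0194
grip_force: 45.0
t 13.45 pos [ 431.2 -339.2  167.9] phi 73.66 | turn -0.0006 shift before turn [1.  0.9] after [1.  0.9] dz 9.9
```

```bash
python3 -m pendant '[[0,0,-0.002,0],[0,0,-0.002,0],[0,0,-0.002,0],[0,0,0,0]]' 0 60;  python3 -m pendant '[[0,0,-0.001,0],[0,0,-0.001,0],[0,0,0,0]]'; python3 -m pendant '[[0,0,-0.001,0],[0,0,-0.001,0],[0,0,0,0]]'
python3 - <<'E'
from h import *
go(.4323,-.3385,.158,73.7)
d=r.camera("wrist")
cv2.imwrite("pics/w5.png",cv2.resize(d["img"][0:190,150:370,::-1],(660,570)))
for t,z in [("wing",.1325),("pin_head",.163)]:
    for o in r.outline_of(t,"wrist")[:1]: print(t,o["score"],np.round(o["bbox"]),rect(d,o["mask"],z))
E
```

```text
time: 13.78
ee_pos: [0.4312, -0.3392, 0.174]
eef_rot: [0.8, 0.599, -0.0, 0.0]
ft_force: [-2.0, -0.8, -3.7]
width: 0.0197
grip_force: 60.0
time: 14.03
ee_pos: [0.4311, -0.3391, 0.1755]
eef_rot: [0.8, 0.599, -0.0, -0.0]
ft_force: [0.5, -0.8, -8.9]
width: 0.0188
grip_force: 60.0
time: 14.28
ee_pos: [0.4312, -0.3385, 0.1772]
eef_rot: [0.8, 0.6, -0.0, -0.001]
ft_force: [0.0, 1.3, -12.8]
width: 0.0192
grip_force: 60.0
t 14.28 pos [ 431.2 -338.5  177.2] phi 73.7 | turn -0.0001 shift before turn [0.3 1. ] after [0.3 1. ] dz 19.2
wing 0.76 [319.  97.  33.  36.] [ 485.7 -277.4   17.6   17.8   73.7]
pin_head 0.68 [260.  96.  57.  59.] [ 452.3 -267.2   27.3   27.1   72.4]
```

View pics/w5.png

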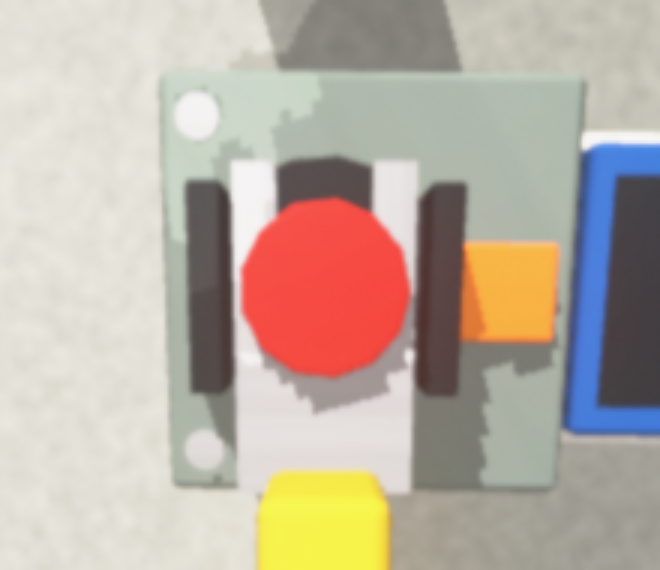

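The pin is fully up (force at the stop 12.8 N) and the wing tip (col 557) has drawn clear of the module's edge (col 568). Lower the fork, withdraw it, and carry the tool back.

```bash
python3 -m pendant '[[0,0,0.004,0],[0,0,0.004,0],[0,0,0.001,0],[0,0,0,0],[-0.01,0,0,0],[-0.012,0,0,0],[-0.014,0,0,0],[-0.014,0,0,0]]'; python3 -m pendant '[[-0.014,0,0,0],[-0.016,0,-0.02,0],[0,0,-0.035,0],[0,0,-0.03,0],[0,0,0,0]]'
python3 - <<'E'
from h import *
go(.4485,-.0032,.03,10)
d=r.camera("wrist")
for t,z in [("wing",.1325),("pin_head",.163),("module",.126)]:
    for o in r.outline_of(t,"wrist")[:1]: print(t,o["score"],np.round(o["bbox"]),rect(d,o["mask"],z))
E
```

```text
time: 15.1
ee_pos: [0.4165, -0.3891, 0.1689]
eef_rot: [0.801, 0.599, -0.0, 0.0]
ft_force: [-0.3, 0.5, -1.0]
width: 0.0195
grip_force: 60.0
time: 15.52
ee_pos: [0.41, -0.4188, 0.2601]
eef_rot: [0.801, 0.599, 0.001, 0.004]
ft_force: [0.4, 0.1, -1.1]
width: 0.0194
grip_force: 60.0
t 15.52 pos [ 410.  -418.8  260.1] phi 73.57 | turn 1.1095 shift before turn [409.5 -80.6] after [ 110.1 -402.6] dz 230.1
module 0.6 [341.  21.  57.  38.] [ 511.1 -311.2   27.6   42.4   73.7]
```

```bash
python3 -m pendant '[[0.02,-0.004,0,0],[0.036,-0.007,0,0],[0.039,-0.0077,0,0],[0.039,-0.0077,0,0],[0.039,-0.0077,0,0],[0.039,-0.0077,0,0],[0.039,-0.0077,0,0],[0.039,-0.0077,0,0]]'; python3 -m pendant '[[0.039,-0.0077,0,0],[0.039,-0.0077,0,0],[0.035,-0.006,0,0],[0.006,-0.001,0,0.1],[0,0,0,0.112],[0,0,0,0.112],[0,0,0,0.112],[0,0,0,0.112]]';python3 -m pendant '[[0,0,0.02,0.112],[0,0,0.03,0.112],[0,0,0.035,0.112],[0,0,0.035,0.112],[0,0,0.035,0.112],[0,0,0.025,0],[0,0,0.015,0],[0,0,0,0]]'
python3 - <<'E'
from h import *
go(.4485,-.0032,.022,10)
E
```

```text
time: 16.38
ee_pos: [0.4346, -0.1197, 0.2524]
eef_rot: [0.8, 0.599, -0.001, -0.001]
ft_force: [1.7, -0.2, -0.6]
width: 0.0194
grip_force: 60.0
time: 17.05
ee_pos: [0.4468, -0.0011, 0.2524]
eef_rot: [0.934, 0.358, -0.001, -0.001]
ft_force: [0.1, -0.3, -1.3]
width: 0.0197
grip_force: 60.0
time: 17.72
ee_pos: [0.4442, -0.0009, 0.0547]
eef_rot: [0.996, 0.089, -0.004, -0.001]
ft_force: [-0.9, 0.0, -1.1]
width: 0.0195
grip_force: 60.0
t 17.72 pos [444.2  -0.9  54.7] phi 10.2 | turn 0.0035 shift before turn [3.9 3. ] after [3.9 3. ] dz 32.7
```

```bash
python3 -m pendant '[[0,0,0.012,0],[0,0,0.01,0],[0,0,0.005,0],[0,0,0.003,0],[0,0,0,0],[0,0,0,0]]'; python3 -m pendant '[[0,0,0.0015,0],[0,0,0.001,0],[0,0,0,0]]'
```

```text
time: 18.22
ee_pos: [0.4477, -0.0009, 0.0289]
eef_rot: [0.996, 0.089, 0.0, 0.0]
ft_force: [0.1, 0.7, -0.9]
width: 0.0195
grip_force: 60.0
time: 18.47
ee_pos: [0.4476, -0.0009, 0.0262]
eef_rot: [0.996, 0.089, 0.0, 0.0]
ft_force: [0.0, -0.1, -1.4]
width: 0.0192
grip_force: 60.0
```

```bash
python3 -m pendant '[[0,0,0,0],[0,0,0,0],[0,0,0,0],[0,0,-0.005,0],[0,0,-0.02,0],[0,0,-0.04,0],[0,0,-0.04,0],[0,0,-0.04,0]]' 1; python3 -m pendant '[[0,0,-0.04,0],[0,0,-0.04,0],[0,0,-0.03,0],[0,0,0,0]]'
python3 - <<'E'
from h import *
d=r.camera("wrist")
h=cv2.cvtColor(d["img"],cv2.COLOR_RGB2HSV)
for o in r.outline_of("pry_tool","wrist")[:1]:
        y=o["mask"]&(h[...,1]>120)&(h[...,0]>18)&(h[...,0]<35); print(o["score"],rect(d,y,.034))
        y3=o["mask"]&(h[...,1]<60);print("blade",rect(d,y3,.004))
go(.47,-.272,.26,-16.3)
E
```

```text
time: 19.13
ee_pos: [0.4469, -0.0003, 0.1731]
eef_rot: [0.996, 0.089, -0.0, -0.0]
ft_force: [1.0, -0.5, 0.2]
width: 0.0649
grip_force: 0.0
time: 19.47
ee_pos: [0.4497, -0.0004, 0.2877]
eef_rot: [0.996, 0.089, 0.005, 0.001]
ft_force: [0.3, 1.0, -0.6]
width: 0.0855
grip_force: 0.0
0.58 [449.4  -1.9  89.3  20.1  10.3]
blade [515.5  10.4  52.2  28.9  10.7]
t 19.57 pos [447.9  -0.7 282.4] phi 10.2 | turn 0.4624 shift before turn [-26.2 270.9] after [ 97.4 254.2] dz 22.4
```

```bash
python3 -m pendant '[[-0.002,0.02,0,0],[-0.004,0.039,0,0],[-0.004,0.04,0,0],[-0.004,0.04,0,0],[-0.004,0.04,0,0],[-0.004,0.04,0,0],[-0.004,0.039,0.01,0],[0,0.013,0.012,0.1]]'; python3 -m pendant '[[0,0,0,0.121],[0,0,0,0.121],[0,0,0,0.12],[0,0,0,0],[0,0,0,0]]'
python3 - <<'E'
from h import *
go(.5198,-.2872,.125,-16.3)
d=r.camera("wrist")
for t,z in [("module",.126),("wing",.1325),("pin_head",.163),("bay",.13),("bottle",.16)]:
    for o in r.outline_of(t,"wrist")[:1]: print(t,o["score"],np.round(o["bbox"]),rect(d,o["mask"],z))
cv2.imwrite("pics/w6.png",cv2.resize(d["img"][:,:,::-1],(768,576)))
E
```

```text
time: 20.23
ee_pos: [0.468, -0.2783, 0.2574]
eef_rot: [0.999, 0.037, -0.001, 0.0]
ft_force: [-1.0, 0.5, -0.7]
width: 0.087
grip_force: 0.0
time: 20.65
ee_pos: [0.4694, -0.2718, 0.2581]
eef_rot: [0.99, -0.14, -0.001, -0.0]
ft_force: [-0.4, -0.2, -0.2]
width: 0.0871
grip_force: 0.0
t 20.65 pos [ 469.4 -271.8  258.1] phi -16.04 | turn 0.0046 shift before turn [52.7  0.9] after [52.7  0.7] dz 133.1
module 0.88 [259. 125.  67.  49.] [ 520.6 -287.8   56.1   42.2   74. ]
wing 0.78 [257. 168.  24.  24.] [ 485.2 -277.2   17.2   20.    74. ]
bay 0.86 [258. 161.  95. 158.] [ 486.3 -277.7   78.1  135.4   73.4]
bottle 0.93 [133. 198.  85.  78.] [ 495.3 -177.    41.1   87.3   13.5]
```

View pics/w6.png

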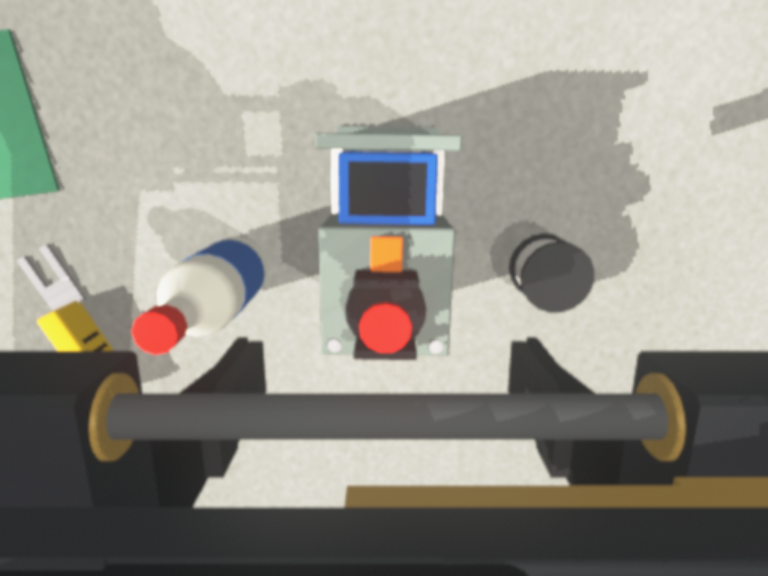

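The module's top is at (388,188) and clear of the retracted wing. The jaws are square to it with the y sides open. Forward 53, down 150, grip.

```bash
python3 -m pendant '[[0.018,0.001,0,0],[0.018,0,0.005,0],[0.017,0,0.025,0],[0,0,0.035,0],[0,0,0.035,0],[0,0,0.03,0],[0,0,0.015,0],[0,0,0.005,0]]'; python3 -m pendant '[[0,0,0,0],[0,0,0,0],[0,0,0,0],[0,0,0,0],[0,0,0,0],[0,0,0,0],[0,0,0,0],[0,0,0,0]]' 0 35
python3 - <<'E'
from h import *
go(.5202,-.2875,.108,-16)
E
```

```text
time: 21.62
ee_pos: [0.5187, -0.2873, 0.1058]
eef_rot: [0.99, -0.141, -0.002, -0.001]
ft_force: [-0.2, -0.5, -0.6]
width: 0.0869
grip_force: 0.0
time: 22.28
ee_pos: [0.5209, -0.288, 0.1099]
eef_rot: [0.99, -0.142, 0.001, 0.0]
ft_force: [-0.7, 1.0, 6.6]
width: 0.0559
grip_force: 34.9
t 22.28 pos [ 520.9 -288.   109.9] phi -16.27 | turn -0.0048 shift before turn [-0.9 -0.3] after [-0.9 -0.3] dz 1.9
```

```bash
python3 -m pendant '[[0,0,-0.003,0],[0,0,-0.005,0],[0,0,-0.01,0],[0,0,-0.015,0],[0,0,-0.02,0],[0,0,-0.025,0],[0,0,-0.03,0],[0,0,-0.03,0]]' 0 45; python3 -m pendant '[[0,0,-0.025,0],[0,0,-0.015,0],[0,0,0,0],[0,0,0,0]]'
python3 - <<'E'
from h import *
go(.645,.022,.115,-16)
d=r.camera("wrist");o=r.outline_of("module","wrist");print([(x["score"],x["bbox"]) for x in o])
d=r.camera("top")
for o in r.outline_of("mat","top")[:1]: print(o["score"],rect(d,o["mask"],.003))
d=r.camera("scene")
for o in r.outline_of("mat","scene")[:1]: print(o["score"],rect(d,o["mask"],.003))
E
```

```text
time: 22.95
ee_pos: [0.5198, -0.2878, 0.2486]
eef_rot: [0.99, -0.142, -0.0, -0.0]
ft_force: [1.6, -2.2, -3.9]
width: 0.0558
grip_force: 44.9
time: 23.28
ee_pos: [0.5204, -0.288, 0.2875]
eef_rot: [0.99, -0.142, 0.0, 0.0]
ft_force: [-0.5, 0.2, -4.0]
width: 0.0558
grip_force: 44.9
t 23.28 pos [ 520.4 -288.   287.5] phi -16.28 | turn -0.0049 shift before turn [  32.7 -332.5] after [  34.3 -332.4] dz 172.5
[(0.59, [256.3, 241.6, 124.6, 136.5])]
0.69 [652.3  21.4 120.6 120.6  80.8]
```

The module is lifted, with 4 N of weight showing. Carry it to the mat.

```bash
python3 -m pendant '[[0.001,-0.01,0,0],[0.002,-0.02,0,0],[0.003,-0.03,0,0],[0.003,-0.036,0,0],[0.003,-0.038,0,0],[0.003,-0.038,0,0],[0.003,-0.038,0,0],[0.003,-0.038,0,0]]'; python3 -m pendant '[[0.003,-0.036,0.005,0],[0.003,-0.026,0.015,0],[0.001,-0.015,0.025,0],[0,-0.005,0.03,0],[0,0,0.03,0],[0,0,0.025,0],[0,0,0.015,0],[0,0,0.01,0]]';python3 -m pendant '[[0,0,0.005,0],[0,0,0,0],[0,0,0,0]]'
python3 - <<'E'
from h import *
go(.645,.022,.107,-16)
E
```

```text
time: 24.25
ee_pos: [0.6104, -0.0531, 0.2871]
eef_rot: [0.99, -0.141, 0.0, -0.0]
ft_force: [0.4, -1.2, -2.9]
width: 0.0558
grip_force: 44.9
time: 24.92
ee_pos: [0.6385, 0.0217, 0.1295]
eef_rot: [0.99, -0.141, -0.002, 0.0]
ft_force: [-0.1, -0.0, -4.0]
width: 0.0553
grip_force: 44.9
time: 25.17
ee_pos: [0.6403, 0.0212, 0.1281]
eef_rot: [0.99, -0.142, 0.001, -0.0]
ft_force: [0.7, -0.5, -3.5]
width: 0.0554
grip_force: 44.9
t 25.17 pos [640.3  21.2 128.1] phi -16.28 | turn -0.0049 shift before turn [ 4.3 -2.1] after [ 4.3 -2. ] dz 21.1
```

```bash
python3 -m pendant '[[0,0,0.008,0],[0,0,0.006,0],[0,0,0.004,0],[0,0,0.0015,0],[0,0,0,0],[0,0,0,0]]'; python3 -m pendant '[[0,0,0.001,0],[0,0,0.001,0],[0,0,0,0]]'
```

```text
time: 25.67
ee_pos: [0.6398, 0.0209, 0.1077]
eef_rot: [0.99, -0.142, 0.0, -0.0]
ft_force: [0.3, 0.1, -4.3]
width: 0.0555
grip_force: 44.9
time: 25.92
ee_pos: [0.6403, 0.0209, 0.107]
eef_rot: [0.99, -0.142, 0.001, 0.0]
ft_force: [-2.9, -0.4, 5.9]
width: 0.0563
grip_force: 44.8
```

```bash
python3 -m pendant '[[0,0,0,0],[0,0,0,0],[0,0,0,0],[0,0,0,0],[0,0,0,0],[0,0,0,0],[0,0,-0.01,0],[0,0,-0.03,0]]' 1; python3 -m pendant '[[0,0,-0.035,0],[0,0,-0.035,-0.12],[0,0,-0.01,-0.12],[0,0,0,-0.12],[0,0,0,-0.12],[0,0,0,-0.12],[0,0,0,-0.12],[0,0,0,-0.12]]';  python3 -m pendant '[[0,0,0,-0.12],[0,0,0,-0.12],[0,0,0,-0.12],[0,0,0,-0.12],[0,0,0,-0.12],[0,0,0,-0.12],[-0.03,0,0,-0.01],[0,0,0,0]]'
python3 - <<'E'
from h import *
d=r.camera("wrist")
for t,z in [("module",.123)]:
    for o in r.outline_of(t,"wrist")[:1]: print(t,o["score"],np.round(o["bbox"]),rect(d,o["mask"],z))
go(.64,.021,.099,73.7)
cv2.imwrite("pics/w7.png",cv2.resize(d["img"][:,:,::-1],(768,576)))
d=r.camera("top")
for t,z in [("module",.123),("dock",.136)]:
    for o in r.outline_of(t,"top")[:1]: print(t,o["score"],rect(d,o["mask"],z))
E
```

```text
time: 26.58
ee_pos: [0.6374, 0.0204, 0.1423]
eef_rot: [0.99, -0.142, -0.003, 0.001]
ft_force: [1.2, -0.7, -0.6]
width: 0.0863
grip_force: 0.0
time: 27.25
ee_pos: [0.6398, 0.0209, 0.2265]
eef_rot: [0.961, 0.277, 0.0, 0.0]
ft_force: [0.1, -0.2, -0.2]
width: 0.0868
grip_force: 0.0
time: 27.92
ee_pos: [0.6308, -0.0129, 0.2261]
eef_rot: [0.801, 0.598, -0.001, 0.001]
ft_force: [0.5, -2.0, -0.4]
width: 0.0868
grip_force: 0.0
module 0.79 [255. 146.  51.  75.] [638.7  23.3  57.8  39.5  73.5]
t 28.02 pos [631.1  -9.5 226.3] phi 73.49 | turn -0.0037 shift before turn [31.7 -0.1] after [31.7 -0. ] dz 127.3
dock 0.58 [508.8 295.6 109.3  65.4  72.4]
```

View pics/w7.png

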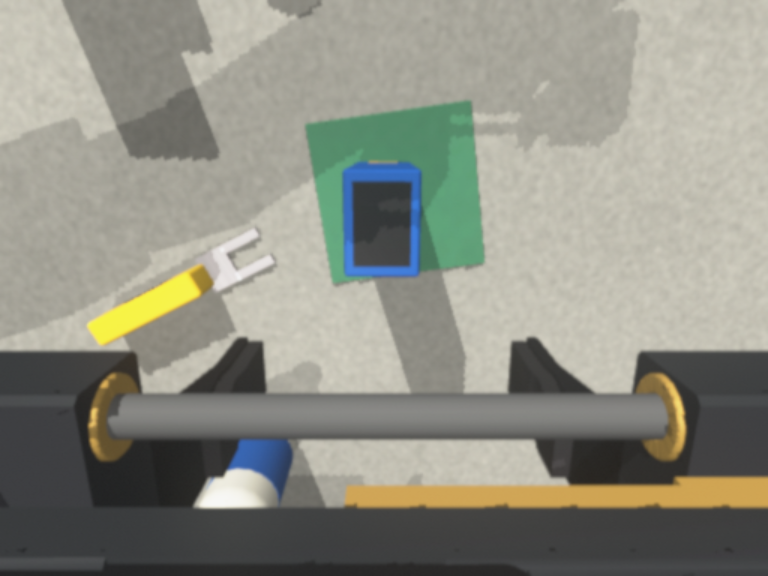

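The module stands upright on the mat (its top is at (382,220)) and is released. The jaws are now a quarter turn round. Regrip across its thin side.

```bash
python3 -m pendant '[[0.016,-0.0005,0.01,0],[0.0165,0,0.025,0],[0,0,0.03,0],[0,0,0.03,0],[0,0,0.02,0],[0,0,0.012,0],[0,0,0.004,0],[0,0,0,0]]'; python3 -m pendant '[[0,0,0,0],[0,0,0,0],[0,0,0,0],[0,0,0,0],[0,0,0,0],[0,0,0,0],[0,0,0,0],[0,0,0,0]]' 0 35;python3 -m pendant '[[0,0,0,0],[0,0,0,0],[0,0,0,0]]'
python3 - <<'E'
from h import *
go(.56,.29,.28,75)
E
```

```text
time: 28.83
ee_pos: [0.6396, 0.024, 0.0944]
eef_rot: [0.8, 0.6, -0.0, -0.0]
ft_force: [-1.3, 0.2, -0.1]
width: 0.0871
grip_force: 0.0
time: 29.5
ee_pos: [0.6397, 0.0235, 0.0947]
eef_rot: [0.8, 0.599, -0.0, 0.0]
ft_force: [-0.2, 0.3, 0.4]
width: 0.0416
grip_force: 0.2
time: 29.75
ee_pos: [0.6397, 0.0235, 0.0946]
eef_rot: [0.8, 0.6, -0.0, 0.0]
ft_force: [-0.6, -0.4, 0.3]
width: 0.0397
grip_force: 34.9
t 29.75 pos [639.7  23.5  94.6] phi 73.67 | turn -0.0232 shift before turn [ 233.4 -151.4] after [ 236.8 -146. ] dz -185.4
```

```bash
python3 -m pendant '[[0,0,-0.005,0],[0,0,-0.015,0],[0,0,-0.03,0],[0,0,-0.035,0],[0,0,-0.04,0],[0,0,-0.035,0],[0,0,-0.02,0],[0,0,-0.005,0]]' 0 45; python3 -m pendant '[[0.005,-0.01,0,0],[0.01,-0.02,0,0],[0.015,-0.032,0,0],[0.015,-0.034,0,0],[0.015,-0.034,0,0],[0.015,-0.034,0,0],[0.012,-0.025,0,0],[0.007,-0.015,0,0]]';python3 -m pendant '[[0,0,0,0],[0,0,0,0],[0,0,0,0]]'
python3 - <<'E'
from h import *
go(.509,.296,.28,73.7)
d=r.camera("wrist")
for t,z in [("dock",.136),("jar",.075)]:
    for o in r.outline_of(t,"wrist")[:1]: print(t,o["score"],np.round(o["bbox"]),rect(d,o["mask"],z))
cv2.imwrite("pics/w8.png",cv2.resize(d["img"][:,:,::-1],(768,576)))
E
```

```text
time: 30.42
ee_pos: [0.6408, 0.0244, 0.2852]
eef_rot: [0.8, 0.6, 0.003, 0.002]
ft_force: [0.4, 0.8, -3.5]
width: 0.0398
grip_force: 44.9
time: 31.08
ee_pos: [0.4664, 0.1736, 0.2778]
eef_rot: [0.799, 0.601, -0.002, -0.0]
ft_force: [-0.0, 1.2, -2.2]
width: 0.0401
grip_force: 44.9
time: 31.33
ee_pos: [0.4705, 0.1699, 0.2787]
eef_rot: [0.801, 0.599, -0.001, -0.0]
ft_force: [0.4, -0.4, -3.7]
width: 0.0397
grip_force: 44.9
t 31.33 pos [470.5 169.9 278.7] phi 73.59 | turn -0.002 shift before turn [131.8   1.2] after [131.8   1.5] dz -1.3
dock 0.92 [254.  38.  79.  75.] [502.1 286.6  54.7  65.5  73.6]
jar 0.87 [367.  30.  72.  58.] [610.8 272.2  51.9  65.5  73.6]
```

View pics/w8.png

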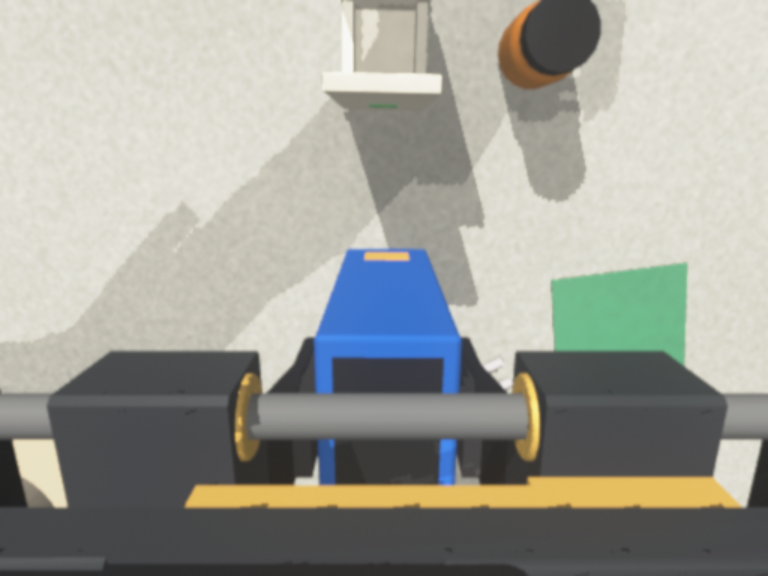

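Run:
```python
from h import *
d=r.camera("wrist")
g=d["img"][30:75,205:305].astype(int).sum(2)//3
o=r.outline_of("dock","wrist")[0]["mask"]
u=np.radians(73.6);X=np.array([np.cos(u),np.sin(u)]);Y=np.array([np.sin(u),-np.cos(u)])
p0=np.array(r.read_state()["ee_pos"][:2])
h=cv2.cvtColor(d["img"],cv2.COLOR_RGB2HSV)[...,2]
print(h[40:75,255]); print("row55",h[55,208:225],h[55,285:300])
for uv in [(217.3,48),(217.3,61),(294,48),(294,61)]:
    q=ray(d,np.array(uv),.136)[0];print(uv,np.round(q*1000,1),"rel x,y",np.round([(q-p0)@X*1000,(q-p0)@Y*1000],1))
```

```text
[193 192 193 193 192 193 192 191 205 231 242 243 243 243 243 242 242 242
 242 241 239 220 168 132 126 127 128 127 127 126 129 124 120 125 131]
row55 [226 225 223 223 223 221 219 234 241 242 242 242 242 242 242 242 242] [244 244 244 244 244 244 244 242 231 178 137 131 131 132 145]
(217.3, 48) [470.8 288.1] rel x,y [112.8 -33.1]
(217.3, 61) [467.7 278.5] rel x,y [102.7 -33.4]
(294, 48) [531.6 270.2] rel x,y [112.8  30.2]
(294, 61) [529.  260.5] rel x,y [102.8  30.5]
```

```bash
python3 -m pendant '[[0.01,-0.001,0,0],[0.02,-0.0014,0,0],[0.03,0,0,0],[0.035,0,0,0],[0.028,0,-0.005,0],[0.014,0,0,0],[0.006,0,0,0],[0,0,0,0]]'; python3 -m pendant '[[0,0,0,0],[0,0,0,0]]'
python3 - <<'E'
from h import *
go(.5087,.3084,.28,73.6)
d=r.camera("wrist")
for t,z in [("dock",.136),("jar",.075),("module",.31)]:
    for o in r.outline_of(t,"wrist")[:1]: print(t,o["score"],np.round(o["bbox"]),rect(d,o["mask"],z))
cv2.imwrite("pics/w9.png",cv2.resize(d["img"][:,:,::-1],(768,576)))
E
```

```text
time: 32.25
ee_pos: [0.5081, 0.3101, 0.2839]
eef_rot: [0.8, 0.6, -0.0, -0.001]
ft_force: [-1.2, -0.9, -3.4]
width: 0.0397
grip_force: 44.9
time: 32.42
ee_pos: [0.5086, 0.3075, 0.2844]
eef_rot: [0.801, 0.599, -0.0, 0.0]
ft_force: [0.3, 0.1, -4.4]
width: 0.0398
grip_force: 44.9
t 32.42 pos [508.6 307.5 284.4] phi 73.57 | turn -0.0005 shift before turn [ 0.9 -0.2] after [ 0.9 -0.2] dz 4.4
dock 0.66 [261. 144.  74.  43.] [518.9 338.7  38.   65.9  73.6]
jar 0.76 [357. 159.  64.  51.] [614.3 285.4  50.3  70.2  47.2]
module 0.62 [258. 244. 102. 156.] [516.8 334.2  41.2  40.5  73.6]
```

View pics/w9.png

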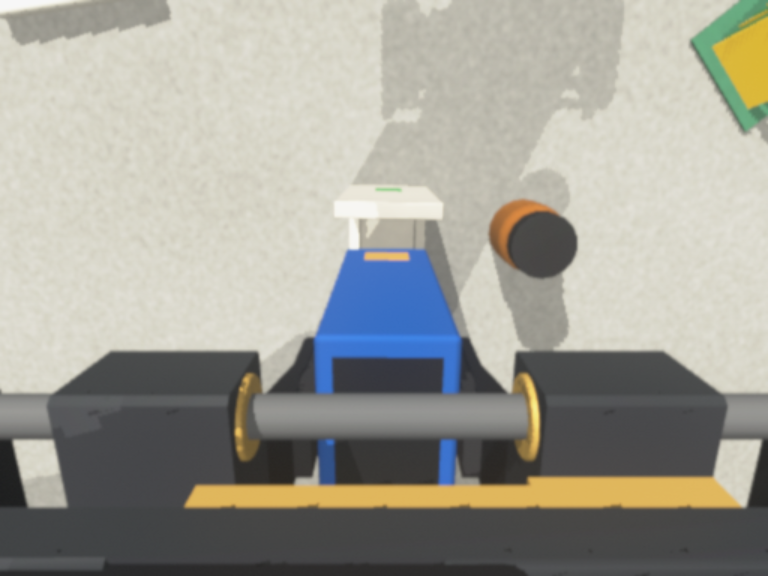

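Run:
```python
from h import *
d=r.camera("wrist");s=r.read_state();p=np.array(s["ee_pos"])
v=cv2.cvtColor(d["img"],cv2.COLOR_RGB2HSV)[...,2].astype(int);b=d["img"].astype(int);bl=b[...,2]-b[...,0]
print("col250 v rows120-172",v[120:150,245]);print("bl",bl[160:172,258],bl[215:235,225+33])
print("row139 v",v[139,215:230],v[139,288:302]);print("blue row 232",bl[232,205:217],bl[232,302:312]);print("blue row168",bl[168,225:240],bl[168,278:292])
u=np.radians(73.57);X=np.array([np.cos(u),np.sin(u)]);Y=np.array([np.sin(u),-np.cos(u)])
f=lambda uv,z:(lambda q:np.round([(q-p[:2])@X*1000,(q-p[:2])@Y*1000],1))(ray(d,np.array(uv),z)[0])
print("cheek L/R outer row134",f((222.5,134),.136),f((294.5,134),.136),"inner row145.3",f((258,145.3),.136))
print("module top front",f((211,225.3),p[2]+.0284),f((306.5,225.3),p[2]+.0284),"bottom front",f((231.5,166),p[2]-.0916),f((284,166),p[2]-.0916))
```

```text
col250 v rows120-172 [188 189 195 212 226 233 235 235 235 235 235 234 234 233 237 245 247 247
 247 247 247 247 247 247 246 241 222 217 220 222]
bl [ -21  -20  -20  -20  -11   25   73   46  -56 -118 -131 -125] [140 140 140 141 141 141 142 147 157 163 166 163 160 157 154 154 153 153
 153 153]
row139 v [216 216 215 214 215 216 215 221 243 246 247 247 247 247 247] [241 241 241 241 241 241 238 217 195 193 194 196 195 194]
blue row 232 [  3   3   4  22  72 117 134 141 144 146 147 148] [149 146 138 125 106  70  29  10   6   6]
blue row168 [-15 -15 -15 -17  -5  33  85 117 122 124 124 123 124 124 124] [126 125 125 125 123  99  50   9  -5  -7  -7  -8  -8  -8]
cheek L/R outer row134 [ 42.  -31.3] [42.1 33.6] inner row145.3 [31.9  0.7]
module top front [ 24.4 -18.4] [24.4 19.7] bottom front [ 24.2 -19.2] [24.3 20.1]
```

The far cheek is at rows 201–218 and the module's bottom front edge at row 248. The module sits about 3 mm behind the TCP in the jaws, so I shift 4.2 mm forward and 0.4 mm sideways, then descend slowly.

```bash
python3 -m pendant '[[0.0042,0.0004,0.01,0],[0,0,0.015,0],[0,0,0.015,0],[0,0,0.01,0],[0,0,0.01,0],[0,0,0.01,0],[0,0,0.01,0],[0,0,0,0]]'; python3 -m pendant '[[0,0,0.01,0],[0,0,0.01,0],[0,0,0.01,0],[0,0,0.01,0],[0,0,0.01,0],[0,0,0,0]]'
python3 - <<'E'
from h import *
go(.5087,.3084,.0976,73.6)
d=r.camera("wrist");s=r.read_state();p=np.array(s["ee_pos"])
u=np.radians(73.57);X=np.array([np.cos(u),np.sin(u)]);Y=np.array([np.sin(u),-np.cos(u)])
cv2.imwrite("pics/w10.png",cv2.resize(d["img"][60:300,130:380,::-1],(750,720))[:600])
E
```

```text
time: 33.33
ee_pos: [0.5093, 0.3123, 0.2024]
eef_rot: [0.8, 0.6, -0.001, -0.0]
ft_force: [-0.8, -0.9, -3.7]
width: 0.0395
grip_force: 44.9
time: 33.83
ee_pos: [0.509, 0.3121, 0.152]
eef_rot: [0.8, 0.6, -0.002, -0.0]
ft_force: [0.4, -0.2, -4.0]
width: 0.0398
grip_force: 44.9
t 33.83 pos [509.  312.1 152. ] phi 73.67 | turn 0.0013 shift before turn [-3.6  0.7] after [-3.6  0.7] dz 54.4
```

View pics/w10.png

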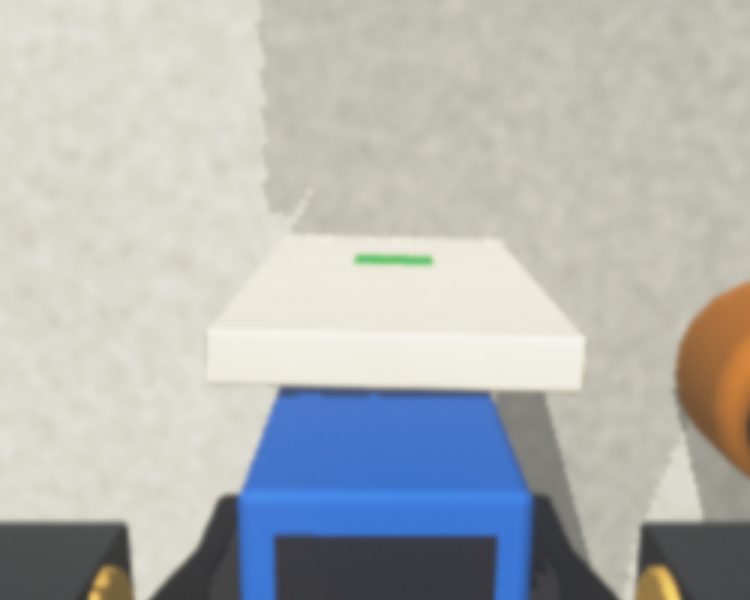

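The module is between the cheeks without contact. The cheek centre (col 396) against the module's (386.5) asks for about 1 mm sideways and a 0.015 rad turn before the lips. Then down.

```bash
python3 -m pendant '[[0,0.001,0,0.015],[0,0,0.008,0],[0,0,0.008,0],[0,0,0.006,0],[0,0,0,0]]'; python3 -m pendant '[[0,0,0.008,0],[0,0,0.008,0],[0,0,0.006,0],[0,0,0.005,0],[0,0,0,0],[0,0,0,0]]'
```

```text
time: 34.3
ee_pos: [0.5102, 0.3121, 0.1308]
eef_rot: [0.805, 0.594, -0.001, -0.0]
ft_force: [-1.1, -1.1, -4.3]
width: 0.04
grip_force: 44.9
time: 34.8
ee_pos: [0.5107, 0.3126, 0.1053]
eef_rot: [0.805, 0.594, -0.0, -0.0]
ft_force: [-0.2, -0.2, -4.0]
width: 0.0398
grip_force: 44.9
```

```bash
python3 -m pendant '[[0,0,0.003,0],[0,0,0.003,0],[0,0,0.001,0],[0,0,0,0],[0,0,0,0]]'; python3 -m pendant '[[0,0,0.001,0],[0,0,0,0],[0,0,0,0]]'
```

```text
time: 35.22
ee_pos: [0.5108, 0.3126, 0.0986]
eef_rot: [0.805, 0.594, -0.0, 0.0]
ft_force: [-0.4, 0.4, -4.0]
width: 0.0397
grip_force: 44.9
time: 35.47
ee_pos: [0.5108, 0.3126, 0.0976]
eef_rot: [0.805, 0.593, 0.0, 0.0]
ft_force: [0.2, -0.1, -4.0]
width: 0.0396
grip_force: 44.9
```

```bash
python3 -m pendant '[[0,0,0.0007,0],[0,0,0,0],[0,0,0,0]]'; python3 -m pendant '[[0,0,0.0007,0],[0,0,0,0],[0,0,0,0]]'
```

```text
time: 35.72
ee_pos: [0.5109, 0.3128, 0.0976]
eef_rot: [0.805, 0.593, 0.0, 0.0]
ft_force: [-2.8, -1.7, 4.9]
width: 0.0396
grip_force: 44.9
time: 35.97
ee_pos: [0.5109, 0.3129, 0.0975]
eef_rot: [0.805, 0.594, 0.0, 0.0]
ft_force: [-4.4, -4.3, 12.5]
width: 0.0396
grip_force: 44.9
```

Seated on the floor at exactly the expected height (97.5 mm). Release, rise and verify.

```bash
python3 -m pendant '[[0,0,-0.001,0],[0,0,0,0],[0,0,0,0],[0,0,0,0],[0,0,0,0],[0,0,0,0],[0,0,-0.005,0],[0,0,-0.02,0]]' 0.9; python3 -m pendant '[[0,0,-0.03,0],[0,0,-0.035,0],[0,0,-0.035,0],[0,0,-0.03,0],[-0.03,0,0,0],[-0.03,0,0,0],[0,0,0,0],[0,0,0,0]]'
python3 - <<'E'
from h import *
d=r.camera("wrist")
for t,z in [("dock",.136),("module",.126),("jar",.075)]:
    for o in r.outline_of(t,"wrist")[:1]: print(t,o["score"],np.round(o["bbox"]),rect(d,o["mask"],z))
d=r.camera("top")
for t,z in [("spool",.042),("bottle",.16),("jar",.075),("pry_tool",.034),("wing",.1325),("pin_head",.163),("module",.126)]:
    for o in r.outline_of(t,"top")[:1]: print(t,o["score"],np.round(o["bbox"]),rect(d,o["mask"],z))
go(.5,.3,.2,73)
E
```

```text
time: 36.63
ee_pos: [0.5096, 0.3114, 0.12]
eef_rot: [0.805, 0.594, -0.002, -0.0]
ft_force: [0.8, -0.1, 0.2]
width: 0.077
grip_force: 0.0
time: 37.3
ee_pos: [0.4935, 0.2535, 0.2527]
eef_rot: [0.806, 0.592, 0.0, 0.001]
ft_force: [-0.7, 0.2, 0.6]
width: 0.0784
grip_force: 0.0
dock 0.65 [256. 118.  89. 107.] [509.3 308.4  82.2  65.4  72.5]
module 0.79 [256. 116.  51.  66.] [509.8 310.8  55.3  39.8  72.7]
spool 0.7 [375. 235.  17.  15.] [ 414.6 -388.2   57.7   51.4   87. ]
bottle 0.82 [300. 216.  16.  15.] [ 482.1 -132.9   49.8   46.9   88. ]
jar 0.61 [166. 172.  16.  13.] [631.5 268.8  63.2  30.2  76.3]
pry_tool 0.71 [252. 218.  15.  43.] [473.8   4.3 134.3  28.9   8.3]
pin_head 0.37 [347. 224.  10.  13.] [ 455.1 -265.8   22.4   22.9   42.8]
t 37.9 pos [493.  255.5 252.1] phi 72.83 | turn -0.0029 shift before turn [44.6 -6.5] after [44.6 -6.3] dz 52.1
```

The module is 2.4 mm from the dock centre, upright at seated height. Tool and pin look right, and the bystanders show no real shift. Handing in.

```bash
python3 -c "
from bench import r
print(r.close_job())"
```

```text
the job is handed in; nothing more can be done
None
```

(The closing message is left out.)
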